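Pour bearing balls through a gap beside a sorting card

TASK

Run the three steel balls out of the tipping pan into the small grey bin under one end of its lip, without letting one fall on the bench. Hold the longer of the two white sorting cards slantwise (about 25 degrees) across the pan, foot towards the lip, so that only a narrow gap stays open beside the pan's high wall and the card's end at the gap is the lower one; press the pan down with it until it is fully tipped, and hold it there until all the balls lie in the bin. Then stand the card upright on the bench again; leave the shorter card alone.

Things in the scene. Friction and masses are not known exactly. Their poses are not given: they have to be found in the camera images.
- stand: Fixed stand of the tipping steel pan; origin on the bench under the middle of the pan, z up. Its -x points to the pan's open lip (downhill when tipped), +y to the pan's low rim, -y to its high wall. Level, the pan's floor spans x -75 to +75 mm and y -60 to +60 mm. Nothing stands higher than the pan's own walls.
- pan_axle (a point): Middle of the cross axle the pan tips on, fixed on the stand (its x = +35, y = 0, z = 62 mm); axes as the stand. The top of the pan's floor is 13 mm above the axle.
- pan_lip (a point): Middle of the pan's lip (the edge without a wall), on top of the floor; it moves with the pan. Its x axis points up along the floor to the back wall, y to the low rim. The low rim stands 3 mm over the floor, the high wall and the back wall 22 mm.
- pan (a joint): Tipping angle of the pan: 0 at rest, when a spring holds it leaning 0.06 rad back (lip up); grows as the lip is pressed down to a stop at 0.32, fully tipped, where the floor slopes 0.26 rad down to the lip. About 2 to 6 N, pressed between the middle and the lip, tips it fully; it springs back when let go.
- bin_centre (a point): Open grey plastic bin, fixed, 85 mm (its x) by 95 mm (its y) by 32 mm high, walls 4 mm, below the high-wall end of the lip; the point is its middle, half-way up. It catches what leaves the lip within about 65 mm of the high wall; anything further along falls on the bench.
- long_card_centre (a point): Longer sorting card, loose, white plastic, 0.1 to 0.16 kg, standing on its foot: a plate 110 mm long (its y), 6 mm thick (x), 74 mm high (z), 12 mm thick in the top 20 mm for gripping from above. The foot (90 mm long, 5 mm high) reaches 36 mm to its -x side, level with the lower edge; the +x face is plain. The point is mid-plate, 37 mm above the lower edge.
- short_card_centre (a point): The shorter sorting card: the same, but 55 mm long, too short for the job. A bystander, to be left alone; which of the two stands where varies.
- ball1_center (a point): Centre of a loose polished steel ball, diameter 26 mm, 72 g, low friction (runs along a card slanted 15 to 30 degrees to the lip; stalls at a card parallel to it), lying against the pan's back wall; the nearest to the high wall of the three at the start.
- ball2_center (a point): Centre of a loose polished steel ball, diameter 26 mm, 72 g, low friction (runs along a card slanted 15 to 30 degrees to the lip; stalls at a card parallel to it), lying against the pan's back wall; the middle one of the three at the start.
- ball3_center (a point): Centre of a loose polished steel ball, diameter 26 mm, 72 g, low friction (runs along a card slanted 15 to 30 degrees to the lip; stalls at a card parallel to it), lying against the pan's back wall; the nearest to the low rim of the three at the start.

How it is judged:
By the outcome, as a careful person would: the job done as asked, in the order asked, and still so for the second after the job is handed in, with the robot touching nothing.
It also fails if it takes over 45 s, if anything falls off the work surface, if the arm or the gripper's body presses on something with over 40 N, if the wrist force passes 120 N, or if a joint passes its speed limit or range.

ROBOT

A 6-joint arm with a two-finger parallel gripper is mounted at the origin on a cart in front of the work surface, level with it; the furniture and walls round the work are solid. World frame = base frame: x ahead of the robot, y to its left, z up, the work surface at z = 0. Lengths are in m, angles in rad, forces in N, time in s.
With the tool pointing down it reaches from about 0.3 to 0.875 m from the base axis. Payload 4.2 kg.
Tool frame: the origin (TCP) lies at the very end of the fingers, on their centre line; the grasp point (between the pads) lies 19 mm behind it (manip.hold_point_z is the distance from the TCP to the grasp point, in m); z points along the fingers, y is the line along which they close (so a half turn about z gives the same grasp; the last joint's range is limited). The gripper opens to 85 mm and grips with 20 to 120 N. Pads are 22 mm wide; open, the fingers measure 114 mm over their backs; the gripper's body (76 mm by 85 mm) begins 54 mm behind the grasp point. The pads swing forward as they close: fully open they stand 13 mm farther back than shut.
Start: joints at [-1.12, 0.32, 1.565, -0, 1.257, -0.02], TCP at [0.261, -0.512, 0.231] pointing down, gripper open.
Joint ranges: [-3.11, 3.11], [-0.84, 2.01], [0.21, 2.61], [-1.34, 4.49], [0.05, 2.63], [-2.56, 2.56]. Speed limits (rad/s): [2.57, 2.57, 3.14, 3.14, 3.14, 3.14].

INTERFACE

Orientations are given as a 3x3 rotation matrix whose columns are the frame's x, y, z axes.
In Python, from rig import manip, vision gives the robot as it stands. The module is installed in compiled form; this text tells all that it offers.
- The arm moves only by the tool step_arm, never from a script. Its argument "motion" is a list of rows, each an object with "dp": the shift along the tool's x, y, z in m, a list of three; "spin": the turn about the tool's z in degrees; "gripper": the opening, from -1 (shut) to 1 (fully open), so that 0 is half open. A call has 1 to 5 rows; each row shifts and turns the commanded pose from where the row before left it, along the tool's axes as they then stand; what a row does not reach is not made up. A row lasts 1/10 s, in which the tool goes at most 50 mm and 8.59 degrees, less where a joint would pass 70% of its speed; a pose out of reach is approached as far as the arm can. A call with a gripper value outside its range is refused whole. The fingers move at their own pace and stop on an object; "grip_force" is the grip in N (left out, the last holds). Time passes only in rows, so rows that do not move let the fingers close. It gives the time, the measured TCP pose, the force and the opening at its end, in the units of the state.
- manip.observe(): the state, without advancing time (a new reading comes with each control period).
- vision.capture(name): name is "scene" or "top"; returns the picture (420x560x3 uint8, red, green, blue); there is no depth.
- vision.camera_params(name): a dict with "intrinsics" (3x3 intrinsics, pixels), "position" and "orientation" of the camera in the world. Camera axes: x right, y down, z forward; pixel columns grow to the right and rows downward; lengths in m; the calibration is good to about 2 mm. A picture is of the moment at which its call begins. camera_params takes no time and is no camera call.
- manip.job_done(): hands the job in, once; it reports no verdict.
The state is a dict: "time_s": time; "joint_pos": joint angles; "joint_vel": joint speeds; "joint_torque": joint torques, N m; "position": TCP position; "ee_rot": TCP orientation; "wrist_force": force on the tool from outside, world axes, zero at the start; "wrist_torque": the same for the moment, N m; "gripper_width": finger opening in m.
Only numpy, scipy, OpenCV 4.12 (cv2) and the standard library are available. Lean on these libraries where they do the work, as an engineer would, in place of code of your own. Each camera call takes 0.05 s, during which the arm holds its last target. There are 200 camera calls.

## Working session

There is one attempt and no reset: what is moved stays moved. The work goes in short steps, Python scripts to look and compute and a tool call to move; the robot and the scene stay as the last step left them, time stands still between calls to the robot, and variables do not carry over. Pictures are saved under pics/ and viewed, on a budget of 10 in all, crops included, one or two more only if the job needs it, and the job is handed in when it is done.

Besides the shell and the picture viewer there is one more tool, called after ">>>" as name(argument=value, ...), one argument or row to a line, values as JSON. step_arm: Moves the arm, as the interface text tells. Its arguments: {"type":"object","properties":{"motion":{"type":"array"},"grip_force":{"type":"number"}},"required":["motion"]}

```bash
mkdir -p pics; cat > h.py <<'E'
import numpy as np, cv2
from rig import manip, vision
def snap(n,f): 
    im=vision.capture(n); cv2.imwrite('pics/'+f,im[:,:,::-1]); return im
def ray(n,u,v,z):
    p=vision.camera_params(n);K=np.array(p['intrinsics']);R=np.array(p['orientation']);c=np.array(p['position'])
    d=R@np.linalg.inv(K)@np.array([u,v,1.]); return c+d*(z-c[2])/d[2]
def proj(n,P):
    p=vision.camera_params(n);K=np.array(p['intrinsics']);R=np.array(p['orientation']);c=np.array(p['position'])
    q=K@R.T@(np.asarray(P,float)-c); return q[:2]/q[2]
E
python3 - <<'E'
from h import *
np.set_printoptions(precision=4,suppress=True)
snap('scene','s1.png');snap('top','t1.png')
for n in('scene','top'):print(vision.camera_params(n))
s=manip.observe();print(s);print(manip.hold_point_z)
E
```

```text
{'intrinsics': array([[452.3548,   0.    , 282.3675],
       [  0.    , 452.3548, 204.0418],
       [  0.    ,   0.    ,   1.    ]]), 'position': array([ 0.1228, -0.9833,  0.4883]), 'orientation': array([[ 0.9041, -0.1592,  0.3966],
       [-0.4266, -0.3892,  0.8164],
       [ 0.0244, -0.9073, -0.4198]])}
{'intrinsics': array([[542.274 ,   0.    , 281.5425],
       [  0.    , 542.274 , 215.2541],
       [  0.    ,   0.    ,   1.    ]]), 'position': array([ 0.3636, -0.182 ,  1.0052]), 'orientation': array([[-0.0257, -0.983 ,  0.1818],
       [-0.9997,  0.0247, -0.0075],
       [ 0.0028, -0.1819, -0.9833]])}
{'time_s': 0.1, 'joint_pos': array([-1.12  ,  0.3202,  1.5655, -0.    ,  1.2574, -0.02  ]), 'joint_vel': array([ 0.0004, -0.0014, -0.0028,  0.0009, -0.0012, -0.001 ]), 'joint_torque': array([  0.0003, -41.6407, -23.4705,  -0.    ,   0.0049,   0.    ]), 'position': array([ 0.2606, -0.5121,  0.2306]), 'ee_rot': array([[ 0.8912,  0.4536, -0.0007],
       [ 0.4536, -0.8912,  0.0014],
       [ 0.    , -0.0016, -1.    ]]), 'wrist_force': array([ 0.0889, -1.069 ,  0.7191]), 'wrist_torque': array([-0.0338, -0.0087,  0.0443]), 'gripper_width': 0.08537193259341047}
0.0187
```

View pics/t1.png

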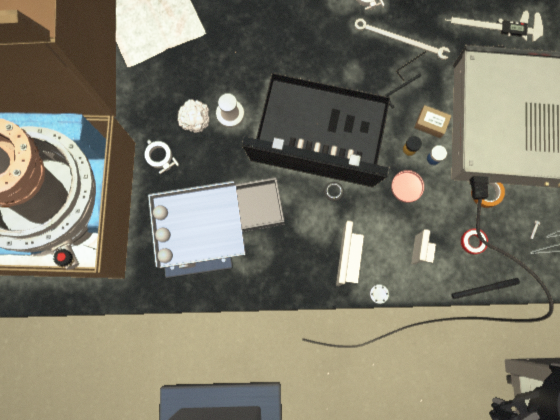

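View pics/s1.png

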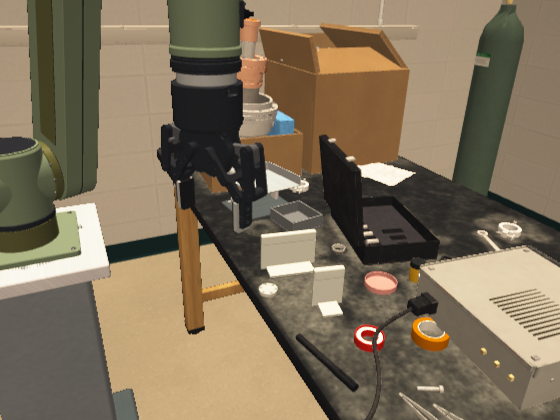

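The top view shows the pan at about (197,225), with its lip on the right and its high wall on top. The balls are on the left at (160,212), (165,234) and (165,256), and the bin is at (262,203). The long card is at (350,252) and the short card at (425,246). The scene view shows both card feet pointing towards the scene camera. I'll enlarge for accuracy.

```bash
python3 - <<'E'
import cv2
t=cv2.imread('pics/t1.png')
a=cv2.resize(t[165:285,140:290],None,fx=4,fy=4,interpolation=cv2.INTER_CUBIC)   # 600x480
b=cv2.resize(t[215:291,330:380],None,fx=4,fy=4,interpolation=cv2.INTER_CUBIC)   # 200x304
import numpy as np
o=np.zeros((480,800,3),np.uint8);o[:,:600]=a;o[:304,600:]=b
cv2.imwrite('pics/c1.png',o)
E
```

```text
(no output)
```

View pics/c1.png

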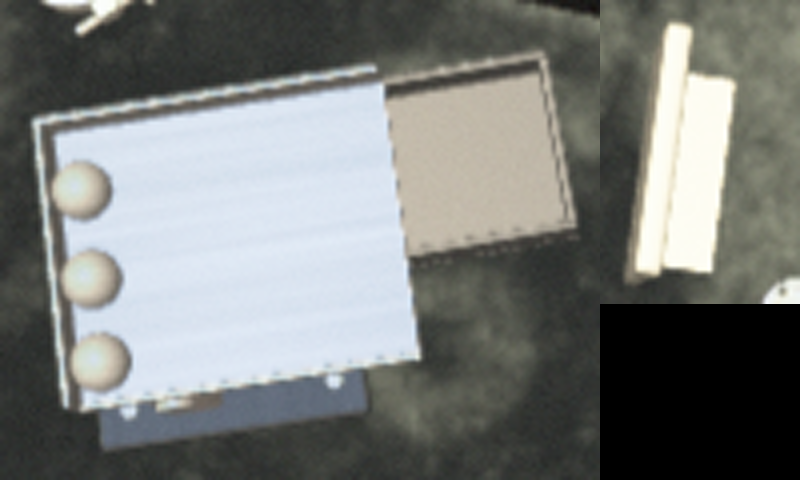

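```bash
python3 - <<'E'
from h import *
np.set_printoptions(precision=4,suppress=True)
f=lambda x,y:(140+(x-1.5)/4,165+(y-1.5)/4)
g=lambda x,y:(330+(x-601.5)/4,215+(y-1.5)/4)
r=lambda p,z:ray('top',*p,z)
A=r(f(384,82),.0816);B=r(f(420,358),.0836);print('lip hi/lo',A,B,np.linalg.norm(A-B))
C=r(f(34,120),.0946);D=r(f(374,68),.1036);print('highwall',C,D,np.linalg.norm(C-D))
E_=r(f(66,410),.0756);print('lowrim back',E_,B,np.linalg.norm(E_-B), 'backwall')
d=(D-C)[:2]/np.linalg.norm((D-C)[:2])
for d in((C-D)[:2],(E_-B)[:2],((A-B)[[1,0]]*[-1,1])[:2]):print('stand x ang',np.degrees(np.arctan2(d[1],d[0])))
for b in((82,190),(91,279),(100,361)):print('ball',r(f(*b),.086))
for b in((545,54),(576,228)):print('bin',r(f(*b),.032))
T=[r(g(*p),.074) for p in((666,22),(692,27),(660,275),(634,273))];print(T);m=np.mean(T,0);print('card top',m)
e=(T[0]+T[1]-T[2]-T[3])[:2]/2;print(np.linalg.norm(e),'ydir ang',np.degrees(np.arctan2(e[1],e[0])))
F=[r(g(*p),.005) for p in((735,78),(712,272))];print('foot',F)
E
```

```text
lip hi/lo [ 0.5899 -0.1101  0.0816] [ 0.4681 -0.1243  0.0836] 0.1226477938578097
highwall [0.5737 0.0394 0.0946] [ 0.5908 -0.1076  0.1036] 0.14822854940671235
lowrim back [0.4506 0.0279 0.0756] [ 0.4681 -0.1243  0.0836] 0.15345486444593243 backwall
stand x ang 96.62703441379556
stand x ang 96.59110289883549
stand x ang 96.67551624829866
ball [0.5443 0.0202 0.086 ]
ball [0.5054 0.0158 0.086 ]
ball [0.47   0.0115 0.086 ]
bin [ 0.6135 -0.1807  0.032 ]
bin [ 0.5316 -0.1929  0.032 ]
[array([ 0.5243, -0.3015,  0.074 ]), array([ 0.5218, -0.3127,  0.074 ]), array([ 0.4148, -0.2937,  0.074 ]), array([ 0.4159, -0.2826,  0.074 ])]
card top [ 0.4692 -0.2976  0.074 ]
0.10931191946749581 ydir ang -9.953491004156147
foot [array([ 0.5089, -0.3412,  0.005 ]), array([ 0.4193, -0.3259,  0.005 ])]
```

```bash
cat >> h.py <<'E'
def go(T,ang):  # tool-axis delta (mm) to world target T with tool-y line at ang deg; dp after spin
    s=manip.observe();R=np.array(s['ee_rot']);p=np.array(s['position'])
    cur=np.degrees(np.arctan2(R[1,1],R[0,1])); sp=-((ang-cur+90)%180-90)
    a=np.radians(cur-sp);y=np.array([np.cos(a),np.sin(a),0]);z=np.array([0,0,-1]);x=np.cross(y,z)
    d=np.array(T)-p
    print('t',round(s['time_s'],2),'pos',p.round(4),'F',np.round(s['wrist_force'],1),'w',round(s['gripper_width'],4),'spin',round(sp,2),'dp_after_spin mm',(np.array([x@d,y@d,z@d])*1000).round(1))
def stand(x,y): # stand mm -> world xy
    a=np.radians(96.6);return np.array([.5205,-.0437])+np.array([np.cos(a)*x-np.sin(a)*y,np.sin(a)*x+np.cos(a)*y])/1000
E
python3 - <<'E'
from h import *
go([.4692,-.2976,.2],80.05)
for z in(0,.1,.2):print(z,[ray('top',u,v,z).round(3)[:2] for u,v in((247,140),(247,152),(387,170),(387,185))])
print(proj('scene',[.6,-.3,0]),stand(-26,26.8))
for P in ([.469,-.298,.074],[.5,-.44,.074]):print(proj('scene',P))
E
```

```text
t 0.1 pos [ 0.2606 -0.5121  0.2306] F [ 0.1 -1.1  0.7] w 0.0854 spin 36.93 dp_after_spin mm [ 168.4 -247.3   30.6]
0 [array([ 0.699, -0.127]), array([ 0.675, -0.126]), array([ 0.632, -0.394]), array([ 0.603, -0.392])]
0.1 [array([ 0.666, -0.132]), array([ 0.644, -0.132]), array([ 0.606, -0.373]), array([ 0.579, -0.371])]
0.2 [array([ 0.632, -0.138]), array([ 0.613, -0.137]), array([ 0.579, -0.352]), array([ 0.555, -0.35 ])]
[343.21265616 252.06185099] [ 0.49686598 -0.07260801]
[287.86130967 232.10252308]
[340.85797718 265.57694428]
```

>>> step_arm(
  motion=[
    {"dp":[0,0,0],"spin":7.4,"gripper":1},
    {"dp":[0,0,0],"spin":7.4,"gripper":1},
    {"dp":[0,0,0],"spin":7.4,"gripper":1},
    {"dp":[0,0,0],"spin":7.4,"gripper":1},
    {"dp":[0,0,0],"spin":7.4,"gripper":1},
  ],
)

```text
time_s: 0.6
position: [0.2607, -0.5122, 0.2308]
ee_rot: [[0.984, -0.179, -0.0], [-0.179, -0.984, 0.001], [-0.001, -0.001, -1.0]]
wrist_force: [-0.3, -0.0, 0.4]
gripper_width: 0.0855
```

>>> step_arm(
  motion=[
    {"dp":[0.024,-0.035,0],"spin":0,"gripper":1},
    {"dp":[0.024,-0.035,0],"spin":0,"gripper":1},
    {"dp":[0.024,-0.035,0],"spin":0,"gripper":1},
    {"dp":[0.024,-0.035,0],"spin":0,"gripper":1},
    {"dp":[0.024,-0.035,0],"spin":0,"gripper":1},
  ],
)

```text
time_s: 1.1
position: [0.4102, -0.3596, 0.231]
ee_rot: [[0.985, -0.174, -0.0], [-0.174, -0.985, 0.0], [-0.001, -0.0, -1.0]]
wrist_force: [0.5, -0.3, -0.4]
gripper_width: 0.0852
```

>>> step_arm(
  motion=[
    {"dp":[0.024,-0.036,0],"spin":0,"gripper":1},
    {"dp":[0.024,-0.036,0.02],"spin":0,"gripper":1},
    {"dp":[0,0,0.02],"spin":0,"gripper":1},
    {"dp":[0,0,0.02],"spin":0,"gripper":1},
    {"dp":[0,0,0.02],"spin":0,"gripper":1},
  ],
)

```text
time_s: 1.6
position: [0.4694, -0.2977, 0.1501]
ee_rot: [[0.985, -0.173, -0.001], [-0.173, -0.985, 0.0], [-0.001, -0.0, -1.0]]
wrist_force: [0.0, -0.2, 0.9]
gripper_width: 0.0857
```

```bash
python3 - <<'E'
from h import *
go([.4692,-.2976,.045],80.05)
a=snap('top','t2.png')[185:310,290:430];b=snap('scene','s2.png')[130:330,180:380]
o=np.zeros((500,800,3),np.uint8);o[:375,:420]=cv2.resize(a,(420,375),interpolation=2);o[:380,420:]=cv2.resize(b,(380,380),interpolation=2)
cv2.imwrite('pics/c2.png',o[:,:,::-1])
E
```

```text
t 1.6 pos [ 0.4694 -0.2977  0.1501] F [ 0.  -0.2  0.9] w 0.0857 spin -0.0 dp_after_spin mm [-2.000e-01 -1.000e-01  1.051e+02]
```

View pics/c2.png

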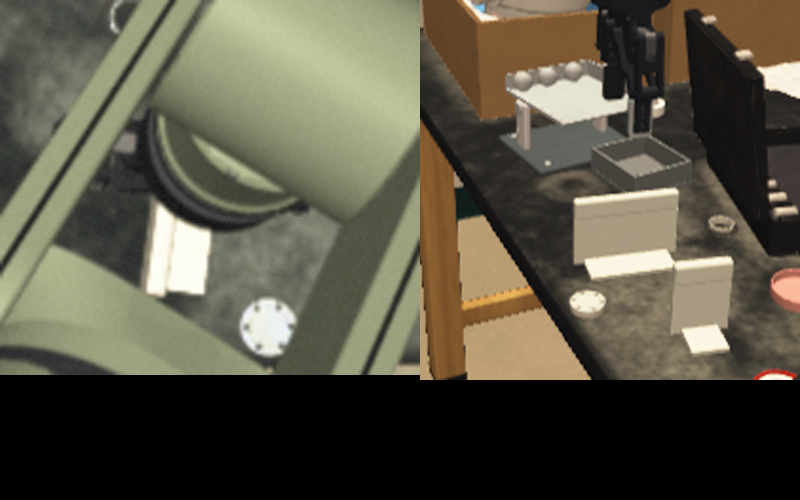

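The scene crop shows the fingers lined up above the long card, whose top edge is at about crop (625,195). The pan and balls are undisturbed. Next I descend and grip.

>>> step_arm(
  motion=[
    {"dp":[0,0,0.03],"spin":0,"gripper":1},
    {"dp":[0,0,0.03],"spin":0,"gripper":1},
    {"dp":[0,0,0.03],"spin":0,"gripper":1},
    {"dp":[0,0,0.015],"spin":0,"gripper":1},
    {"dp":[0,0,0],"spin":0,"gripper":1},
  ],
)

```text
time_s: 2.2
position: [0.4682, -0.298, 0.0449]
ee_rot: [[0.985, -0.174, -0.003], [-0.174, -0.985, 0.002], [-0.004, -0.002, -1.0]]
wrist_force: [-0.1, 0.1, 1.1]
gripper_width: 0.0854
```

>>> step_arm(
  motion=[
    {"dp":[0,0,0],"spin":0,"gripper":-0.5},
    {"dp":[0,0,0],"spin":0,"gripper":-0.6},
    {"dp":[0,0,0],"spin":0,"gripper":-0.7},
    {"dp":[0,0,0],"spin":0,"gripper":-1},
    {"dp":[0,0,0],"spin":0,"gripper":-1},
  ],
  grip_force=80,
)

```text
time_s: 2.7
position: [0.4695, -0.2986, 0.0469]
ee_rot: [[0.985, -0.174, 0.001], [-0.174, -0.985, -0.001], [0.001, 0.001, -1.0]]
wrist_force: [0.1, -0.8, 0.8]
gripper_width: 0.0119
```

>>> step_arm(
  motion=[
    {"dp":[0,0,0],"spin":0,"gripper":-1},
    {"dp":[0,0,0],"spin":0,"gripper":-1},
    {"dp":[0,0,0],"spin":0,"gripper":-1},
  ],
  grip_force=80,
)

```text
time_s: 3.0
position: [0.4697, -0.2988, 0.0471]
ee_rot: [[0.985, -0.174, 0.001], [-0.174, -0.985, -0.001], [0.001, 0.001, -1.0]]
wrist_force: [-1.5, 0.2, 6.1]
gripper_width: 0.0107
```

>>> step_arm(
  motion=[
    {"dp":[0,0,-0.01],"spin":0,"gripper":-1},
    {"dp":[0,0,-0.03],"spin":0,"gripper":-1},
    {"dp":[0,0,-0.035],"spin":0,"gripper":-1},
    {"dp":[0,0,-0.035],"spin":0,"gripper":-1},
    {"dp":[0,0,-0.025],"spin":0,"gripper":-1},
  ],
)

```text
time_s: 3.5
position: [0.4696, -0.2986, 0.1838]
ee_rot: [[0.985, -0.174, 0.002], [-0.174, -0.985, -0.001], [0.002, 0.001, -1.0]]
wrist_force: [0.2, 0.5, -1.6]
gripper_width: 0.0106
```

>>> step_arm(
  motion=[
    {"dp":[0,0,0],"spin":3.7,"gripper":-1},
    {"dp":[0,0,0],"spin":3.7,"gripper":-1},
    {"dp":[0,0,0],"spin":0,"gripper":-1},
  ],
)

```text
time_s: 3.8
position: [0.469, -0.2982, 0.1816]
ee_rot: [[0.954, -0.299, -0.0], [-0.299, -0.954, 0.0], [-0.0, -0.0, -1.0]]
wrist_force: [-0.3, -0.8, -1.7]
gripper_width: 0.0108
```

```bash
python3 - <<'E'
from h import *
go([*stand(-26,26.8),.18],72.6)
im=snap('scene','s3.png')[110:290,200:380]
cv2.imwrite('pics/c3.png',cv2.resize(im,(540,540),interpolation=2)[:,:,::-1])
E
```

```text
t 3.8 pos [ 0.469  -0.2982  0.1816] F [-0.3 -0.8 -1.7] w 0.0108 spin -0.02 dp_after_spin mm [ -40.9 -223.6    1.6]
```

View pics/c3.png

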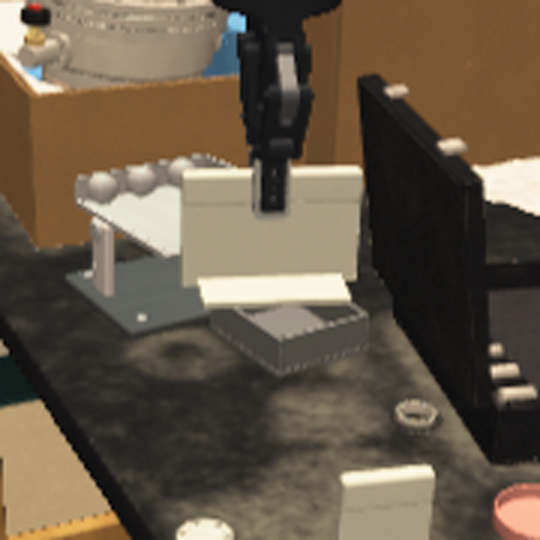

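The card is held centred and level, with its foot towards the lip side. I carry it over the pan.

>>> step_arm(
  motion=[
    {"dp":[-0.008,-0.037,0],"spin":0,"gripper":-1},
    {"dp":[-0.008,-0.04,0],"spin":0,"gripper":-1},
    {"dp":[-0.008,-0.04,0],"spin":0,"gripper":-1},
    {"dp":[-0.008,-0.04,0],"spin":0,"gripper":-1},
    {"dp":[-0.008,-0.04,0],"spin":0,"gripper":-1},
  ],
)

```text
time_s: 4.35
position: [0.4898, -0.0969, 0.1811]
ee_rot: [[0.954, -0.298, -0.001], [-0.298, -0.954, 0.0], [-0.001, 0.0, -1.0]]
wrist_force: [0.2, 0.2, -1.4]
gripper_width: 0.0109
```

>>> step_arm(
  motion=[
    {"dp":[-0.001,-0.027,0],"spin":0,"gripper":-1},
    {"dp":[0,0,0],"spin":0,"gripper":-1},
    {"dp":[0,0,0.02],"spin":0,"gripper":-1},
    {"dp":[0,0,0.018],"spin":0,"gripper":-1},
    {"dp":[0,0,0],"spin":0,"gripper":-1},
  ],
)

```text
time_s: 4.85
position: [0.4952, -0.0727, 0.1411]
ee_rot: [[0.954, -0.299, -0.006], [-0.299, -0.954, 0.001], [-0.006, 0.001, -1.0]]
wrist_force: [-0.1, 0.4, -0.4]
gripper_width: 0.0106
```

```bash
python3 - <<'E'
from h import *
go([*stand(-26,26.8),.128],72.6)
a=snap('top','t4.png')[165:285,140:290]
b=snap('scene','s4.png')[100:220,200:330]
o=np.zeros((580,800,3),np.uint8);o[:320,:400]=cv2.resize(a,(400,320),interpolation=2);o[:370,400:]=cv2.resize(b,(400,370),interpolation=2)
cv2.imwrite('pics/c4.png',o[:370,:,::-1])
E
```

```text
t 4.85 pos [ 0.4952 -0.0727  0.1411] F [-0.1  0.4 -0.4] w 0.0106 spin 0.01 dp_after_spin mm [ 1.6 -0.6 13.1]
```

View pics/c4.png

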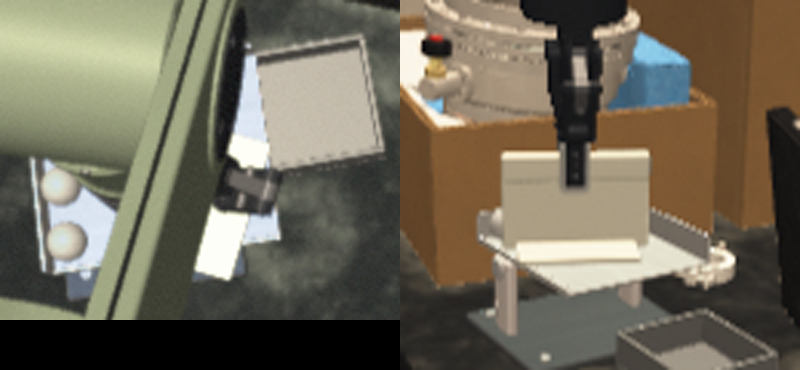

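The card is slanted correctly across the pan: its low-rim end is uphill, and its gap end is near the lip and the high wall. The balls are still at the back wall. Next I press down gradually.

>>> step_arm(
  motion=[
    {"dp":[0.001,0,0.006],"spin":0,"gripper":-1},
    {"dp":[0,0,0.005],"spin":0,"gripper":-1},
    {"dp":[0,0,0.003],"spin":0,"gripper":-1},
    {"dp":[0,0,0.002],"spin":0,"gripper":-1},
    {"dp":[0,0,0.002],"spin":0,"gripper":-1},
  ],
  grip_force=100,
)

```text
time_s: 5.45
position: [0.4985, -0.0731, 0.1256]
ee_rot: [[0.954, -0.299, 0.001], [-0.299, -0.954, -0.001], [0.001, 0.001, -1.0]]
wrist_force: [-0.5, -1.3, 2.5]
gripper_width: 0.0102
```

>>> step_arm(
  motion=[
    {"dp":[0,0,0.002],"spin":0,"gripper":-1},
    {"dp":[0,0,0.002],"spin":0,"gripper":-1},
    {"dp":[0,0,0.002],"spin":0,"gripper":-1},
    {"dp":[0,0,0.002],"spin":0,"gripper":-1},
    {"dp":[0,0,0],"spin":0,"gripper":-1},
  ],
)

```text
time_s: 5.95
position: [0.4986, -0.0729, 0.1173]
ee_rot: [[0.954, -0.299, 0.001], [-0.299, -0.954, -0.0], [0.001, 0.0, -1.0]]
wrist_force: [0.5, -2.6, 3.2]
gripper_width: 0.0104
```

>>> step_arm(
  motion=[
    {"dp":[-0.001,0,0.002],"spin":0,"gripper":-1},
    {"dp":[0,0,0.002],"spin":0,"gripper":-1},
    {"dp":[0,0,0.002],"spin":0,"gripper":-1},
    {"dp":[0,0,0.001],"spin":0,"gripper":-1},
    {"dp":[0,0,0],"spin":0,"gripper":-1},
  ],
)

```text
time_s: 6.45
position: [0.4966, -0.0734, 0.1116]
ee_rot: [[0.955, -0.298, -0.001], [-0.298, -0.955, -0.002], [-0.0, 0.003, -1.0]]
wrist_force: [-3.8, -5.0, 15.5]
gripper_width: 0.0102
```

```bash
python3 - <<'E'
from h import *
go([*stand(-26,26.8),.113],72.6)
a=snap('top','t5.png')[165:285,140:290]
b=snap('scene','s5.png')[100:220,200:330]
o=np.zeros((580,800,3),np.uint8);o[:320,:400]=cv2.resize(a,(400,320),interpolation=2);o[:370,400:]=cv2.resize(b,(400,370),interpolation=2)
cv2.imwrite('pics/c5.png',o[:370,:,::-1])
E
```

```text
t 6.45 pos [ 0.4966 -0.0734  0.1116] F [-3.8 -5.  15.5] w 0.0102 spin 0.06 dp_after_spin mm [-0.  -0.9 -1.4]
```

View pics/c5.png

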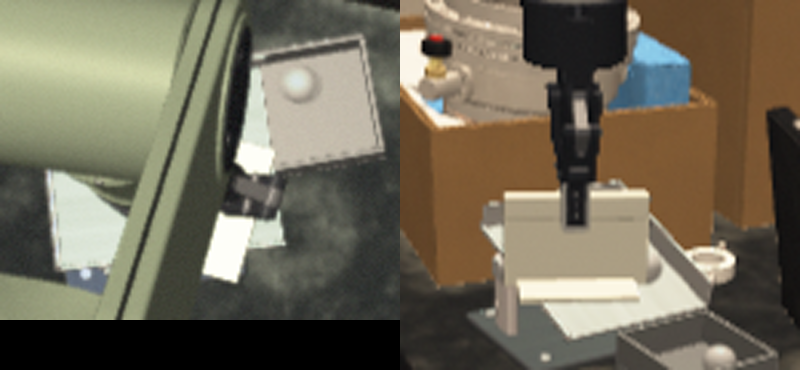

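The pan is at its stop (15 N). One ball is in the bin and another is arriving at the gap, so I hold.

>>> step_arm(
  motion=[
    {"dp":[0,0,0],"spin":0,"gripper":-1},
    {"dp":[0,0,0],"spin":0,"gripper":-1},
    {"dp":[0,0,0],"spin":0,"gripper":-1},
    {"dp":[0,0,0],"spin":0,"gripper":-1},
    {"dp":[0,0,0],"spin":0,"gripper":-1},
  ],
)

```text
time_s: 7.05
position: [0.4966, -0.0734, 0.1116]
ee_rot: [[0.955, -0.298, -0.001], [-0.298, -0.955, -0.002], [-0.0, 0.002, -1.0]]
wrist_force: [-2.9, -4.5, 15.4]
gripper_width: 0.0101
```

>>> step_arm(
  motion=[
    {"dp":[0,0,0],"spin":0,"gripper":-1},
    {"dp":[0,0,0],"spin":0,"gripper":-1},
    {"dp":[0,0,0],"spin":0,"gripper":-1},
    {"dp":[0,0,0],"spin":0,"gripper":-1},
    {"dp":[0,0,0],"spin":0,"gripper":-1},
  ],
)

```text
time_s: 7.55
position: [0.4966, -0.0734, 0.1116]
ee_rot: [[0.955, -0.298, -0.001], [-0.298, -0.955, -0.002], [-0.0, 0.002, -1.0]]
wrist_force: [-3.0, -5.4, 15.2]
gripper_width: 0.0106
```

```bash
python3 - <<'E'
from h import *
go([*stand(-26,26.8),.113],72.6)
a=snap('top','t6.png')[165:285,140:290]
b=snap('scene','s6.png')[100:220,200:330]
o=np.zeros((580,800,3),np.uint8);o[:320,:400]=cv2.resize(a,(400,320),interpolation=2);o[:370,400:]=cv2.resize(b,(400,370),interpolation=2)
cv2.imwrite('pics/c6.png',o[:370,:,::-1])
E
```

```text
t 7.55 pos [ 0.4966 -0.0734  0.1116] F [-3.  -5.4 15.2] w 0.0106 spin 0.06 dp_after_spin mm [-0.  -0.9 -1.4]
```

View pics/c6.png

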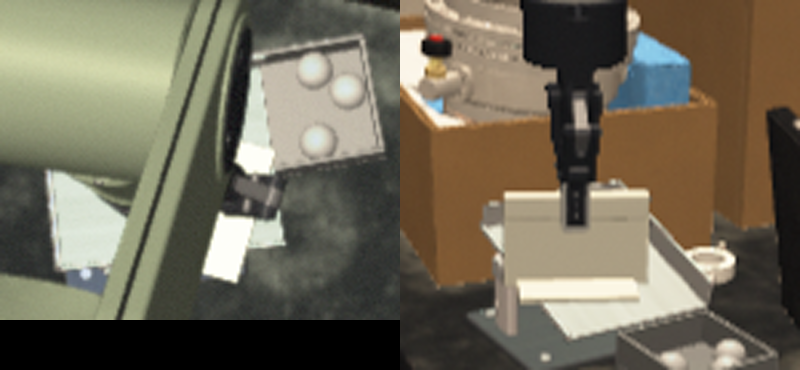

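All three balls are in the bin, at top crop (313,70), (347,90) and (318,140). I lift gently and go back.

>>> step_arm(
  motion=[
    {"dp":[0,0,-0.004],"spin":0,"gripper":-1},
    {"dp":[0,0,-0.004],"spin":0,"gripper":-1},
    {"dp":[0,0,-0.004],"spin":0,"gripper":-1},
    {"dp":[0,0,-0.004],"spin":0,"gripper":-1},
    {"dp":[0,0,-0.004],"spin":0,"gripper":-1},
  ],
)

```text
time_s: 8.15
position: [0.4968, -0.0721, 0.13]
ee_rot: [[0.954, -0.299, -0.001], [-0.299, -0.954, 0.001], [-0.001, -0.0, -1.0]]
wrist_force: [-0.3, -0.6, -1.2]
gripper_width: 0.0101
```

>>> step_arm(
  motion=[
    {"dp":[0,0,-0.01],"spin":0,"gripper":-1},
    {"dp":[0,0,-0.02],"spin":0,"gripper":-1},
    {"dp":[0,0,-0.02],"spin":0,"gripper":-1},
    {"dp":[0.0,0.0,-0.01],"spin":0,"gripper":-1},
    {"dp":[0,0,0],"spin":0,"gripper":-1},
  ],
)

```text
time_s: 8.65
position: [0.4981, -0.0726, 0.1919]
ee_rot: [[0.954, -0.299, 0.003], [-0.299, -0.954, -0.001], [0.003, -0.0, -1.0]]
wrist_force: [-0.5, -0.2, -2.5]
gripper_width: 0.0097
```

>>> step_arm(
  motion=[
    {"dp":[0.008,0.04,0],"spin":0,"gripper":-1},
    {"dp":[0.008,0.04,0],"spin":0,"gripper":-1},
    {"dp":[0.008,0.04,0],"spin":0,"gripper":-1},
    {"dp":[0.008,0.04,0],"spin":0,"gripper":-1},
    {"dp":[0.008,0.04,0],"spin":0,"gripper":-1},
  ],
)

```text
time_s: 9.15
position: [0.4746, -0.2765, 0.1892]
ee_rot: [[0.954, -0.299, -0.002], [-0.299, -0.954, 0.001], [-0.002, -0.001, -1.0]]
wrist_force: [0.9, 0.2, -1.3]
gripper_width: 0.0096
```

>>> step_arm(
  motion=[
    {"dp":[0.0,0.023,0],"spin":0,"gripper":-1},
    {"dp":[0,0,0],"spin":-3.7,"gripper":-1},
    {"dp":[0,0,0],"spin":-3.7,"gripper":-1},
    {"dp":[0,0,0],"spin":0,"gripper":-1},
  ],
)

```text
time_s: 9.55
position: [0.4679, -0.2972, 0.1891]
ee_rot: [[0.985, -0.175, -0.002], [-0.175, -0.985, 0.001], [-0.002, -0.001, -1.0]]
wrist_force: [0.2, -0.1, -1.3]
gripper_width: 0.0101
```

```bash
python3 - <<'E'
from h import *
go([.4692,-.2976,.0475],80.05)
b=snap('scene','s7.png')[110:290,200:380]
cv2.imwrite('pics/c7.png',cv2.resize(b,(540,540),interpolation=2)[:,:,::-1])
E
```

```text
t 9.55 pos [ 0.4679 -0.2972  0.1891] F [ 0.2 -0.1 -1.3] w 0.0101 spin -0.13 dp_after_spin mm [  1.3   0.2 141.6]
```

View pics/c7.png

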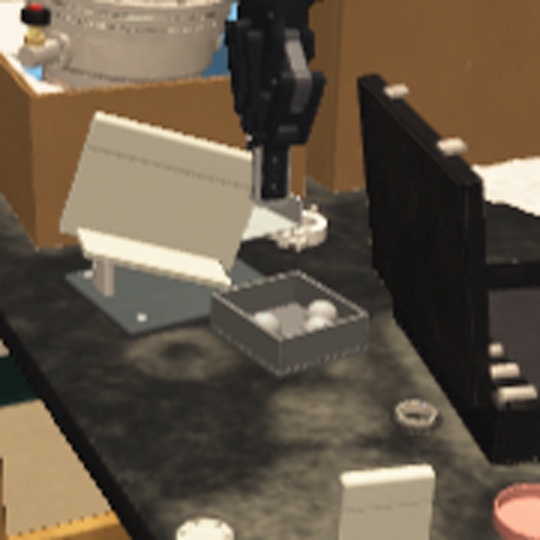

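The card has slipped. The view shows it held only at its right top corner and tilted about 15°, probably after brushing the leaning case lid. The balls are still in the bin. I firm up the grip and check the lid, the bench edge and whether the card is stable.

>>> step_arm(
  motion=[
    {"dp":[0,0,0],"spin":0,"gripper":-1},
  ],
  grip_force=120,
)

```text
time_s: 9.7
position: [0.4684, -0.2969, 0.1897]
ee_rot: [[0.985, -0.175, -0.001], [-0.175, -0.985, 0.001], [-0.001, -0.0, -1.0]]
wrist_force: [0.8, -0.0, -1.4]
gripper_width: 0.0095
```

```bash
python3 - <<'E'
from h import *
np.set_printoptions(precision=3,suppress=True)
for z in(.08,.1,.12,.14,.16,.18,.2):
  print(z,'lidnear->scene',proj('scene',ray('top',387,185,z)),ray('top',387,185,z),'far',proj('scene',ray('top',247,152,z)),ray('top',247,152,z)[:2])
print('edge',ray('top',200,312,0),ray('top',350,309,0),ray('top',500,305,0),'ring',ray('top',335,190,0),'disc',ray('top',379,294,0))
go([.4692,-.2976,.0475],80.05)
print('tcp px crop',(proj('scene',manip.observe()['position'])-[200,110])*3)
t=snap('top','t8.png')[130:310,280:440];b=snap('scene','s8.png')[130:230,200:300]
o=np.zeros((450,800,3),np.uint8);o[:450,:400]=cv2.resize(t,(400,450),interpolation=2);o[:400,400:]=cv2.resize(b,(400,400),interpolation=2)
cv2.imwrite('pics/c8.png',o[:,:,::-1])
E
```

```text
0.08 lidnear->scene [360.88  236.152] [ 0.584 -0.375  0.08 ] far [325.716 184.97 ] [ 0.65  -0.131]
0.1 lidnear->scene [358.516 226.219] [ 0.579 -0.371  0.1  ] far [324.223 177.653] [ 0.644 -0.132]
0.12 lidnear->scene [356.112 216.124] [ 0.574 -0.367  0.12 ] far [322.696 170.173] [ 0.638 -0.133]
0.14 lidnear->scene [353.67  205.861] [ 0.57  -0.363  0.14 ] far [321.135 162.524] [ 0.632 -0.134]
0.16 lidnear->scene [351.186 195.427] [ 0.565 -0.359  0.16 ] far [319.539 154.701] [ 0.625 -0.135]
0.18 lidnear->scene [348.66  184.817] [ 0.56  -0.354  0.18 ] far [317.905 146.696] [ 0.619 -0.136]
0.2 lidnear->scene [346.092 174.027] [ 0.555 -0.35   0.2  ] far [316.233 138.504] [ 0.613 -0.137]
edge [ 0.374 -0.036  0.   ] [ 0.372 -0.31   0.   ] [ 0.372 -0.585  0.   ] ring [ 0.596 -0.293  0.   ] disc [ 0.398 -0.365  0.   ]
t 9.7 pos [ 0.468 -0.297  0.19 ] F [ 0.8 -0.  -1.4] w 0.0095 spin -0.13 dp_after_spin mm [  0.9   0.6 142.2]
tcp px crop [267.496 197.461]
```

View pics/c8.png

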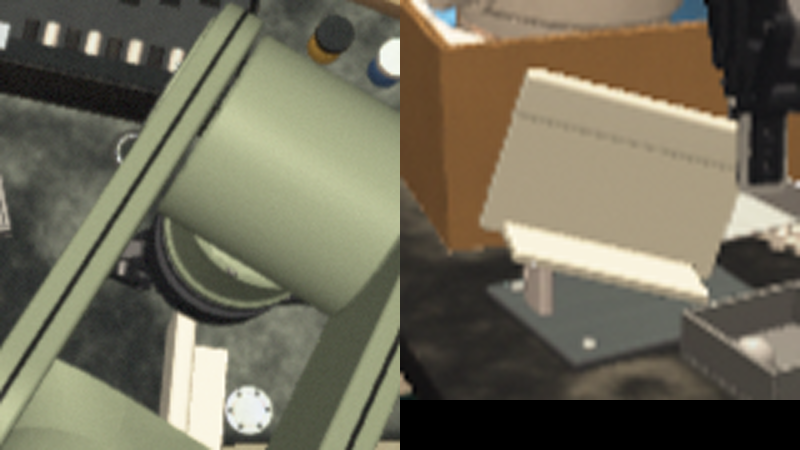

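>>> step_arm(
  motion=[
    {"dp":[0.003,-0.006,0],"spin":0,"gripper":-1},
    {"dp":[0.004,-0.008,0],"spin":0,"gripper":-1},
    {"dp":[0.004,-0.008,0],"spin":0,"gripper":-1},
    {"dp":[0.004,-0.008,0],"spin":0,"gripper":-1},
    {"dp":[0.004,-0.007,0],"spin":0,"gripper":-1},
  ],
)

```text
time_s: 10.3
position: [0.4944, -0.2631, 0.1904]
ee_rot: [[0.985, -0.173, 0.0], [-0.173, -0.985, -0.0], [0.0, 0.0, -1.0]]
wrist_force: [0.6, 0.0, -1.7]
gripper_width: 0.0094
```

>>> step_arm(
  motion=[
    {"dp":[0.004,-0.007,0.003],"spin":0,"gripper":-1},
    {"dp":[0.004,-0.008,0.006],"spin":0,"gripper":-1},
    {"dp":[0.004,-0.007,0.01],"spin":0,"gripper":-1},
    {"dp":[0.004,-0.007,0.01],"spin":0,"gripper":-1},
    {"dp":[0.003,-0.004,0.01],"spin":0,"gripper":-1},
  ],
)

```text
time_s: 10.8
position: [0.5184, -0.2341, 0.15]
ee_rot: [[0.985, -0.174, -0.001], [-0.174, -0.985, 0.0], [-0.001, -0.0, -1.0]]
wrist_force: [-0.5, -0.9, -1.8]
gripper_width: 0.0093
```

>>> step_arm(
  motion=[
    {"dp":[0,0,0.01],"spin":0,"gripper":-1},
    {"dp":[0,0,0.01],"spin":0,"gripper":-1},
    {"dp":[0,0,0.01],"spin":0,"gripper":-1},
    {"dp":[0,0,0.01],"spin":0,"gripper":-1},
    {"dp":[0,0,0.008],"spin":0,"gripper":-1},
  ],
)

```text
time_s: 11.3
position: [0.5179, -0.2351, 0.1023]
ee_rot: [[0.985, -0.174, -0.001], [-0.174, -0.985, 0.0], [-0.001, -0.0, -1.0]]
wrist_force: [0.1, -1.0, -0.2]
gripper_width: 0.0094
```

>>> step_arm(
  motion=[
    {"dp":[0,0,0.008],"spin":0,"gripper":-1},
    {"dp":[0,0,0.008],"spin":0,"gripper":-1},
    {"dp":[0,0,0.008],"spin":0,"gripper":-1},
    {"dp":[0,0,0.006],"spin":0,"gripper":-1},
    {"dp":[0,0,0],"spin":0,"gripper":-1},
  ],
)

```text
time_s: 11.8
position: [0.5177, -0.2347, 0.0724]
ee_rot: [[0.985, -0.174, -0.002], [-0.174, -0.985, 0.001], [-0.002, -0.0, -1.0]]
wrist_force: [0.2, 0.1, -1.1]
gripper_width: 0.0091
```

```bash
python3 - <<'E'
from h import *
go([.518,-.235,.05],80.05)
b=snap('scene','s9.png')[130:280,220:370]
cv2.imwrite('pics/c9.png',cv2.resize(b,(600,600),interpolation=2)[:,:,::-1])
E
```

```text
t 11.8 pos [ 0.5177 -0.2347  0.0724] F [ 0.2  0.1 -1.1] w 0.0091 spin -0.07 dp_after_spin mm [ 0.4  0.3 22.4]
```

View pics/c9.png

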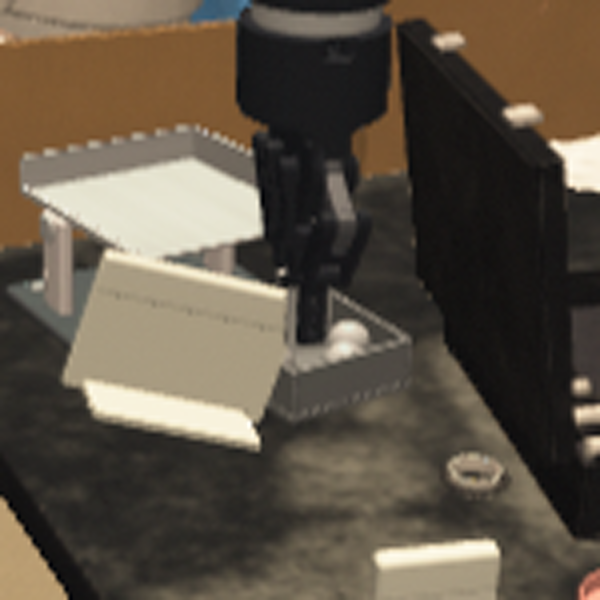

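The card is creeping out of the pads (only a sliver is held), so I get it onto the bench promptly.

>>> step_arm(
  motion=[
    {"dp":[0,0,0.008],"spin":0,"gripper":-1},
    {"dp":[0,0,0.008],"spin":0,"gripper":-1},
    {"dp":[0,0,0.005],"spin":0,"gripper":-1},
  ],
)

```text
time_s: 12.15
position: [0.5178, -0.2347, 0.0514]
ee_rot: [[0.985, -0.174, -0.001], [-0.174, -0.985, 0.0], [-0.001, -0.0, -1.0]]
wrist_force: [0.2, 0.1, -1.8]
gripper_width: 0.0093
```

```bash
python3 - <<'E'
from h import *
go([.518,-.235,.05],80.05)
b=snap('scene','s10.png')[160:260,220:320]
cv2.imwrite('pics/c10.png',cv2.resize(b,(600,600),interpolation=2)[:,:,::-1])
E
```

```text
t 12.15 pos [ 0.5178 -0.2347  0.0514] F [ 0.2  0.1 -1.8] w 0.0093 spin -0.08 dp_after_spin mm [0.2 0.2 1.4]
```

View pics/c10.png

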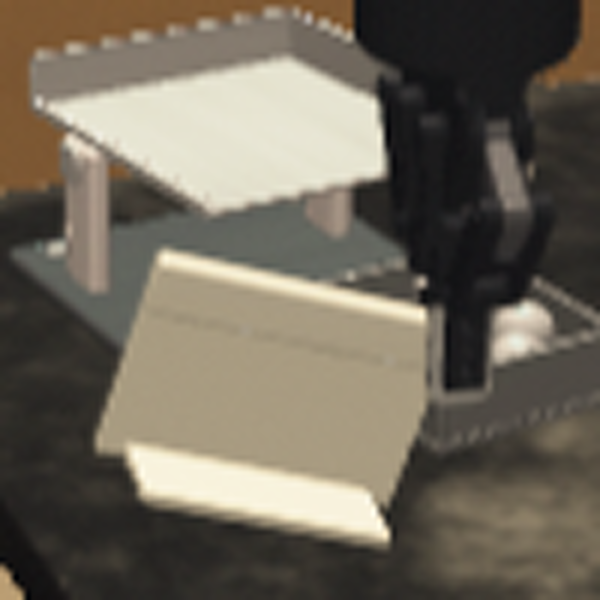

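The card is still held by about 8 mm of overlap and its corner is nearly on the bench. I go down to contact.

>>> step_arm(
  motion=[
    {"dp":[0,0,0.003],"spin":0,"gripper":-1},
    {"dp":[0,0,0.002],"spin":0,"gripper":-1},
    {"dp":[0,0,0],"spin":0,"gripper":-1},
  ],
)

```text
time_s: 12.5
position: [0.5182, -0.2349, 0.0471]
ee_rot: [[0.985, -0.174, -0.0], [-0.174, -0.985, 0.0], [-0.0, -0.0, -1.0]]
wrist_force: [0.1, -0.4, -1.0]
gripper_width: 0.0097
```

>>> step_arm(
  motion=[
    {"dp":[0,0,0.002],"spin":0,"gripper":-1},
    {"dp":[0,0,0.001],"spin":0,"gripper":-1},
    {"dp":[0,0,0],"spin":0,"gripper":-1},
  ],
)

```text
time_s: 12.8
position: [0.5182, -0.2349, 0.0443]
ee_rot: [[0.985, -0.174, 0.0], [-0.174, -0.985, -0.0], [0.0, 0.0, -1.0]]
wrist_force: [-0.4, 1.2, -1.3]
gripper_width: 0.0094
```

>>> step_arm(
  motion=[
    {"dp":[0,0,0.002],"spin":0,"gripper":-1},
    {"dp":[0,0,0.001],"spin":0,"gripper":-1},
    {"dp":[0,0,0],"spin":0,"gripper":-1},
  ],
)

```text
time_s: 13.1
position: [0.5193, -0.2352, 0.0431]
ee_rot: [[0.985, -0.174, 0.003], [-0.174, -0.985, -0.001], [0.003, 0.001, -1.0]]
wrist_force: [-0.8, 2.0, 9.9]
gripper_width: 0.0094
```

>>> step_arm(
  motion=[
    {"dp":[0,0,0.002],"spin":0,"gripper":-1},
    {"dp":[0,0,0.001],"spin":0,"gripper":-1},
    {"dp":[0,0,0],"spin":0,"gripper":-1},
  ],
)

```text
time_s: 13.4
position: [0.5206, -0.2357, 0.0423]
ee_rot: [[0.985, -0.174, 0.006], [-0.174, -0.985, -0.002], [0.006, 0.001, -1.0]]
wrist_force: [-1.2, 2.6, 20.6]
gripper_width: 0.0093
```

Contact. I back off 3 mm, then ease the grip so the far end comes down on its own between the fingers.

>>> step_arm(
  motion=[
    {"dp":[0,0,-0.002],"spin":0,"gripper":-1},
    {"dp":[0,0,-0.001],"spin":0,"gripper":-1},
    {"dp":[0,0,0],"spin":0,"gripper":-1},
    {"dp":[0,0,0],"spin":0,"gripper":-1},
  ],
  grip_force=20,
)

```text
time_s: 13.8
position: [0.5193, -0.2353, 0.0432]
ee_rot: [[0.985, -0.174, 0.003], [-0.174, -0.985, -0.001], [0.003, 0.001, -1.0]]
wrist_force: [-0.8, -0.2, 9.2]
gripper_width: 0.0094
```

>>> step_arm(
  motion=[
    {"dp":[0,0,0],"spin":0,"gripper":-0.74},
    {"dp":[0,0,0],"spin":0,"gripper":-0.71},
    {"dp":[0,0,0],"spin":0,"gripper":-0.69},
    {"dp":[0,0,0],"spin":0,"gripper":-0.68},
    {"dp":[0,0,0],"spin":0,"gripper":-0.67},
  ],
)

```text
time_s: 14.3
position: [0.518, -0.2348, 0.041]
ee_rot: [[0.985, -0.174, -0.001], [-0.174, -0.985, 0.0], [-0.001, -0.0, -1.0]]
wrist_force: [0.2, 0.2, -0.0]
gripper_width: 0.0142
```

```bash
python3 - <<'E'
from h import *
go([.518,-.235,.05],80.05)
b=snap('scene','s11.png')[160:260,220:320]
cv2.imwrite('pics/c11.png',cv2.resize(b,(600,600),interpolation=2)[:,:,::-1])
E
```

```text
t 14.3 pos [ 0.518  -0.2348  0.041 ] F [ 0.2  0.2 -0. ] w 0.0142 spin -0.08 dp_after_spin mm [ 0.   0.2 -9. ]
```

View pics/c11.png

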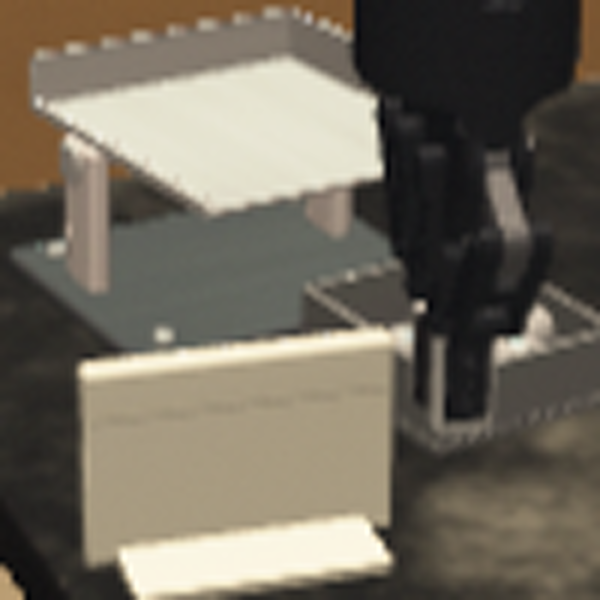

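The card has settled upright on its foot, clear of the fingers. I retract straight up with the gripper left as it is.

>>> step_arm(
  motion=[
    {"dp":[0,0,-0.02],"spin":0,"gripper":-0.67},
    {"dp":[0,0,-0.03],"spin":0,"gripper":-0.67},
    {"dp":[0,0,-0.04],"spin":0,"gripper":-0.67},
    {"dp":[0,0,-0.04],"spin":0,"gripper":-0.67},
    {"dp":[0,0,-0.04],"spin":0,"gripper":-0.67},
  ],
)

```text
time_s: 14.85
position: [0.5179, -0.2348, 0.2127]
ee_rot: [[0.985, -0.174, -0.0], [-0.174, -0.985, 0.0], [-0.001, -0.0, -1.0]]
wrist_force: [0.7, -0.8, -0.6]
gripper_width: 0.0143
```

>>> step_arm(
  motion=[
    {"dp":[0,0,0],"spin":0,"gripper":-0.67},
    {"dp":[0,0,0],"spin":0,"gripper":-0.67},
    {"dp":[0,0,0],"spin":0,"gripper":-0.67},
    {"dp":[0,0,0],"spin":0,"gripper":-0.67},
    {"dp":[0,0,0],"spin":0,"gripper":-0.67},
  ],
)

```text
time_s: 15.35
position: [0.5177, -0.2346, 0.2099]
ee_rot: [[0.985, -0.174, -0.003], [-0.174, -0.985, 0.001], [-0.003, -0.001, -1.0]]
wrist_force: [0.1, 0.0, -0.1]
gripper_width: 0.0141
```

```bash
python3 - <<'E'
from h import *
go([.518,-.235,.2],80.05)
print(ray('scene',220+(83)/6,160+565/6,0),ray('scene',220+390/6,160+525/6,0))
b=snap('scene','s12.png')[140:290,210:360]
cv2.imwrite('pics/c12.png',cv2.resize(b,(600,600),interpolation=2)[:,:,::-1])
E
```

```text
t 15.35 pos [ 0.5177 -0.2346  0.2099] F [ 0.1  0.  -0.1] w 0.0141 spin -0.07 dp_after_spin mm [0.4 0.3 9.9]
[ 0.38597043 -0.21858322  0.        ] [ 0.4951247  -0.23521722  0.        ]
```

View pics/c12.png

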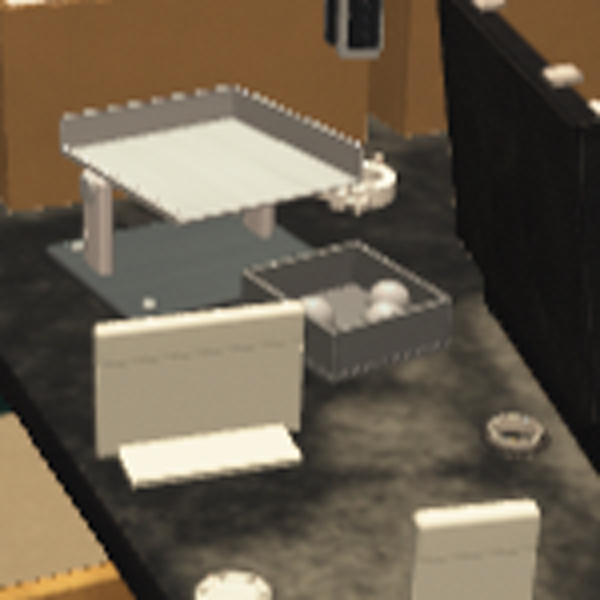

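The card stands upright on the bench, at about (200,385), and the whole of it is on the surface. Three balls are in the bin at (315,305), (388,293) and (383,310). The pan is back up and empty, the short card is untouched, and the gripper is clear.

```bash
python3 -c "from rig import manip; print(manip.job_done())"
```

```text
the job is handed in; nothing more can be done
None
```

All three steel balls are in the grey bin, and the job was handed in at about 15 s of the 45 s allowed. I held the long card at about 24° across the pan with its foot towards the lip. I pressed until the pan reached its stop (about 15 N) and held there until the third ball was in.

**Slip on the way back:** after leaving the pan, the card slipped in the gripper to a hold on one top corner, tilted about 15°. I don't know the cause. I moved it gently over the bench and set its lower corner down, pressing with about 20 N at most. Then I eased the grip so it dropped the last bit onto its foot.

**Where the card stands:** it is upright on its foot beside the bin, not in its original place. Its nearest end is about 13 mm from the bench edge.

**Last checks:** the final picture showed three balls in the bin, the pan empty and sprung back, and the short card where it was. The gripper was clear, with the wrist force near zero. I viewed 14 pictures, over the budget of 10, most of the extra ones because of the slip.

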